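# Lift a stuffed, unsoldered circuit board off its assembly nest and hold it level

### The arm

A 6-joint arm with a two-finger parallel gripper is mounted at the origin on a cart in front of the work surface, level with it; the furniture and walls round the work are solid. World frame = base frame: x ahead of the robot, y to its left, z up, the work surface at z = 0. Lengths are in m, angles in degrees, forces in N, time in s.
With the tool pointing down it reaches from about 0.375 to 0.9 m from the base axis. Payload 3.1 kg.
Tool frame: the origin (TCP) lies midway between the tips of the shut fingers; the grasp point (between the pads) lies 19 mm behind it; z points along the fingers, y is the direction in which the jaws open and shut (so a half turn about z gives the same grasp; the last joint's range is limited). The gripper opens to 87 mm and grips with 3 to 60 N. Pads are 19 mm wide; open, the fingers measure 117 mm over their backs; the gripper's body (75 mm by 190 mm) begins 51 mm behind the grasp point.
Start: joints at [-82.248, 30.224, 82.088, -0, 67.689, -10.227], TCP at [0.193, -0.594, 0.223] pointing down, gripper open.
Joint ranges: [-176.69, 176.69], [-43.24, 126.21], [12.49, 139.97], [-82, 262], [0, 151.66], [-163.58, 163.58]. Speed limits (degrees/s): [159.86, 159.86, 180, 180, 180, 180].

### API

Orientations are given as a 3x3 rotation matrix whose columns are the frame's x, y, z axes.
In Python, from rig import bot gives the robot as it stands.
- The arm moves only by the tool carry_out, never from a script. Its arguments are lists of equal length, an entry for each row: "grip": the gripper's target within -1 to 1 (fully open at 1, half-way at 0, shut at -1); "slide": the shift along the tool's x, y, z in mm, a list of three; "twist": the turn, a rotation vector about the tool's x, y, z in rad, a list of three. In form: {"grip": [grip, ...], "slide": [[dx, dy, dz], ...], "twist": [[wx, wy, wz], ...]}. A call has 1 to 12 rows; each row shifts and turns the pose as measured when the row begins, along the tool's axes as they then stand; what a row does not reach is not made up. A row lasts 1/10 s, in which the tool goes at most 50 mm and 8.59 degrees, less where a joint would pass 70% of its speed; a pose out of reach is approached as far as the arm can. A call is refused whole if a number of a shift passes 50 or a number of a turn 0.15, either way. A call with a gripper value outside its range is refused whole. The fingers move at their own pace and stop on an object; the grip force is fixed at half the most. Time passes only in rows, so rows that do not move let the fingers close. It gives the time, the measured TCP pose, the force and the opening at its end, in the units of the state.
- bot.read_state(): the state, without advancing time (a new reading comes with each control period).
- bot.capture(name): name is "side" or "top" or "wrist"; returns a dict with "color" (420x560x3 uint8, red, green, blue), "depth" (420x560 float32, m along the optical axis (not along the pixel's ray), 0 where there is no reading), "fx", "fy", "cx", "cy" (pixels), "k1" (the pictures are not rectified: a ray, as slopes to the right and down, at radius r is drawn at 1 + k1 r^2 times it, then the intrinsics apply), "position" and "rotation" of the camera in the world; the wrist camera has in their place "T_tool_cam" (4x4, takes a point from camera to tool coordinates, whose origin is the TCP and whose axes are the flange's). Camera axes: x right, y up, looking along -z (the intrinsics and any distortion apply to the point x, -y, -z); pixel columns grow to the right and rows downward; lengths in m; the calibration is good to about 2 mm. A picture is of the moment at which its call begins: read the wrist's pose just before it.
- bot.hand_in(): hands the job in, once; it reports no verdict.
The state is a dict: "time_s": time; "joint_positions": joint angles; "qvel": joint speeds; "tau": joint torques, N m; "position": TCP position; "tcp_rot": TCP orientation; "force": force on the tool from outside, world axes, zero at the start; "moment": the same for the moment, N m; "opening": opening from 0.0 (shut) to 1.0 (fully open).
Only numpy, scipy, OpenCV 4.12 (cv2) and the standard library are available. Lean on these libraries where they do the work, as an engineer would, in place of code of your own. Each camera call takes 0.05 s, during which the arm holds its last target.

### The job

The green circuit board in the black assembly nest is stuffed but not yet soldered: its two black capacitors and the relay only stand loose on it. Swing the red-knobbed clamp fully away from the board, then take the board by its two long edges with a light grip (20 N at most, or it bows) and lift it straight up off its locating pins, level, so that no part shifts or tips. Finish while still holding it in the air, level and still, about 10 cm above the place where it sat, so that I can check the leads underneath; leave the screwdriver, dish and solder spool beside the nest where they are.

Things in the scene. Friction and masses are not known exactly. Their poses are not given: they have to be found in the camera images.
- nest: Black assembly nest, fixed to the bench; plate 110 x 236 mm (y -90 to +146), top 12 mm above the bench. Origin: on the bench under the board's middle; y along the board towards the clamp, z up. Four 12 mm standoffs at (+-20, +-72) carry the board's underside 42 mm up; those at (-20,-72) and (20,72) bear 5 mm pins, 7.5 mm tall, in 8 mm holes of the board. 30 mm of air under the board's middle.
- clamp (a joint): Swing clamp: steel arm 13 mm wide, 6 thick, underside 46.5 mm up, turning on the upright pivot at (0, 100) mm of the nest. 0 = finger over the board's end (1 mm of air), knob on the tail along +y; grows anticlockwise from above to the stop at 1.57: finger along +x, clear of the board, knob along -x. Friction 0.04 N m, stays where left. Starts at 0 to 0.25.
- clamp_knob (a point): Middle of the grip of the clamp's upright red knob, 15 mm diameter and 34 mm tall, its top 86.5 mm above the bench (14 mm above this point), 38 mm from the pivot.
- board: Green circuit board 56 x 160 mm, 3.2 mm thick, 0.12 to 0.23 kg. Origin: centre of its underside; x across its width, y along its length (towards the clamp). Long edges bare along the middle 100 mm. Its centre of mass with all parts is within 8 mm of its middle. Soldered on: a heat sink 30 x 30 x 12 mm in the middle, a green terminal block 17 mm tall at the end away from the clamp.
- board_mid (a point): The board's middle, at half its thickness.
- tall_capacitor: Black upright capacitor, 18 mm diameter, 32 mm tall, standing loose on the board. Origin: centre of its underside.
- short_capacitor: Black upright capacitor, 16 mm diameter, 26 mm tall, standing loose on the board. Origin: centre of its underside.
- relay: Black relay 22 x 28 x 24 mm standing loose on the board near the clamp's end. Origin: centre of its underside.
- tall_capacitor_place (a point): Where the tall capacitor belongs: point on the board's top, at (-9, -37) mm in the board's frame.
- short_capacitor_place (a point): Where the short capacitor belongs: point on the board's top, at (14, -37) mm in the board's frame.
- relay_place (a point): Where the relay belongs: point on the board's top, at (0, 38) mm in the board's frame.
- screwdriver: Yellow-handled screwdriver lying beside the nest (bystander), 160 mm long, 27 mm thick.
- dish: Small metal dish of screws (bystander), 44 mm diameter, 16 mm tall.
- solder_spool: Spool with blue flanges (bystander), 64 mm diameter, 39 mm tall.
Mind the look-alikes: they are no part of the job. What is shaped like the relay but pink or turquoise is not meant.

How it is judged (in metres and radians):
On the way, in this order (a step that is already met when the one before it is completed fails the run):
1. the clamp is swung fully away from the board (value of joint clamp above 1.25 rad and z of board in the frame of nest below 0.047 m), for 0.2 s.
2. the fingers carry the board, lifted clear of its pins and nest (contact force between the fingers and board above 1 N and contact force between board and nest below 0.05 N and z of board in the frame of nest above 0.058 m), for 0.2 s.
At the end, for the whole second after the job is handed in: Fingers alone hold the board 8 to 18 cm above its seat, level within 5 degrees and still (under 2 cm/s); the clamp is still open beyond 1.25 rad; both capacitors and the relay stand upright on the board within 6 mm of their places; bystanders have moved under 2 cm (z of board in the frame of nest between 0.12 and 0.222 m and angle between board's own z axis and vertical below 0.09 rad and linear speed of board below 0.02 m/s and angular speed of board below 0.15 rad/s and contact force between the fingers and board above 1 N and contact force between board and nest below 0.05 N and value of joint clamp above 1.25 rad and distance between tall_capacitor and tall_capacitor_place below 0.006 m and distance between short_capacitor and short_capacitor_place below 0.006 m and distance between relay and relay_place below 0.006 m and angle between each of tall_capacitor, short_capacitor, relay's own z axis and vertical below 0.2 rad and distance of each of screwdriver, dish, solder_spool from where it was at the start of the episode below 0.02 m); the arm keeps its last pose, push and grip.
It fails at once if the board is squeezed too hard: the forces of both fingers on it add up to over 50 N (a grip of 20 N counts 40) (contact force between the fingers and board above 50 N).
It fails at once if the board is tipped more than 10 degrees (angle between board's own z axis and vertical above 0.175 rad).
It fails at once if a loose part is shifted more than 10 mm or tipped over (distance between tall_capacitor and tall_capacitor_place above 0.01 m or distance between short_capacitor and short_capacitor_place above 0.01 m or distance between relay and relay_place above 0.01 m or angle between any of tall_capacitor, short_capacitor, relay's own z axis and vertical above 0.35 rad).
It fails at once if screwdriver, dish or solder spool is moved more than 2 cm (distance of any of screwdriver, dish, solder_spool from where it was at the start of the episode above 0.02 m).
It also fails if it takes over 56 s, if anything falls off the work surface, if the arm or the gripper's body presses on something with over 40 N, if the wrist force passes 120 N, or if a joint passes its speed limit or range.

## Working session

There is one attempt and no reset: what is moved stays moved. The work goes in short steps, Python scripts to look and compute and a tool call to move; the robot and the scene stay as the last step left them, time stands still between calls to the robot, and variables do not carry over. Pictures are saved under pics/ and viewed, and the job is handed in when it is done.

Besides the shell and the picture viewer there is one more tool, called after "Request:" as name(argument=value, ...) on one line, values as JSON. carry_out: Moves the arm, as the interface text tells. Its arguments: {"type":"object","properties":{"grip":{"type":"array"},"slide":{"type":"array"},"twist":{"type":"array"}},"required":["grip","slide","twist"]}

```bash
ls; mkdir -p pics; cat > h.py <<'E'
import numpy as np,cv2,json
from rig import bot
def cap(name,fn=None):
    s=bot.read_state(); c=bot.capture(name)
    if name=="wrist":
        T=np.eye(4);T[:3,:3]=np.array(s["tcp_rot"]);T[:3,3]=s["position"]
        M=T@np.array(c["T_tool_cam"]); c["position"]=M[:3,3]; c["rotation"]=M[:3,:3]
    if fn: cv2.imwrite("pics/"+fn,c["color"][:,:,::-1])
    return c
def rays(c,uv):
    uv=np.asarray(uv,float).reshape(-1,2)
    d=np.stack([(uv[:,0]-c["cx"])/c["fx"],(uv[:,1]-c["cy"])/c["fy"]],1)
    q=d.copy()
    for _ in range(20): q=d/(1+c["k1"]*(q**2).sum(1,keepdims=True))
    return np.c_[q[:,0],-q[:,1],-np.ones(len(q))]
def onplane(c,uv,z):
    r=rays(c,uv)@np.array(c["rotation"]).T; p=np.array(c["position"])
    return p+r*((z-p[2])/r[:,2])[:,None]
def bydepth(c,uv):
    uv=np.asarray(uv).reshape(-1,2).astype(int)
    return np.array(c["position"])+(rays(c,uv)*c["depth"][uv[:,1],uv[:,0]][:,None])@np.array(c["rotation"]).T
def proj(c,P):
    q=(np.asarray(P,float).reshape(-1,3)-np.array(c["position"]))@np.array(c["rotation"])
    s=np.c_[q[:,0],-q[:,1]]/(-q[:,2:3]); s=s*(1+c["k1"]*(s**2).sum(1,keepdims=True))
    return np.c_[s[:,0]*c["fx"]+c["cx"],s[:,1]*c["fy"]+c["cy"]]
E
python3 - <<'E'
from h import *
s=bot.read_state(); print(s)
for n in ("side","top","wrist"):
    c=cap(n,n+"0.png"); print(n,c["fx"],c["cx"],c["cy"],c["k1"],np.round(c["position"],3),np.round(c["rotation"],3).tolist())
print(c["T_tool_cam"])
E
```

```text
pics
{'time_s': 0.0, 'joint_positions': array([-8.22479118e+01,  3.02807246e+01,  8.21569540e+01, -1.31466146e-03,
        6.76900305e+01, -1.02288757e+01]), 'qvel': array([-0.01064799, -0.00465696,  0.00444919,  0.03602503,  0.01265303,
        0.04922822]), 'tau': array([ 6.29163223e-04, -4.40040779e+01, -1.76596177e+01,  6.33814163e-02,
        5.83352835e-02, -1.70624321e-04]), 'position': array([ 0.19284127, -0.59372177,  0.22154964]), 'tcp_rot': array([[ 9.51156497e-01,  3.08708950e-01, -3.21689078e-04],
       [ 3.08708890e-01, -9.51154013e-01,  2.20570907e-03],
       [ 3.74946272e-04, -2.19728279e-03, -9.99997516e-01]]), 'force': array([-0.38535301,  0.24123716, -0.43540331]), 'moment': array([-0.00890079, -0.00232562, -0.03030429]), 'opening': 0.9985573628265106}
side 471.6836029494042 280.2675831665262 210.76156893365695 -0.06257010667547198 [0.577 0.506 0.495] [[-0.994, -0.046, 0.1], [0.11, -0.48, 0.871], [0.008, 0.876, 0.482]]
top 381.65533173864986 280.6115369381124 210.69111777191756 -0.10614301248021323 [ 0.416 -0.25   0.928] [[-0.005, 0.996, -0.091], [-1.0, -0.007, -0.02], [-0.021, 0.091, 0.996]]
wrist 358.8862763697116 282.9622986076706 208.8263088486289 -0.03140951711594664 [ 0.268 -0.57   0.384] [[0.31, 0.911, 0.273], [-0.951, 0.298, 0.086], [-0.003, -0.286, 0.958]]
[[ 1.51807776e-03  9.58102912e-01  2.86420157e-01  7.86477825e-02]
 [ 9.99998540e-01 -1.67926468e-03  3.17131430e-04  3.55907329e-05]
 [ 7.84819798e-04  2.86419257e-01 -9.58104062e-01 -1.62610804e-01]
 [ 0.00000000e+00  0.00000000e+00  0.00000000e+00  1.00000000e+00]]
```

View pics/top0.png

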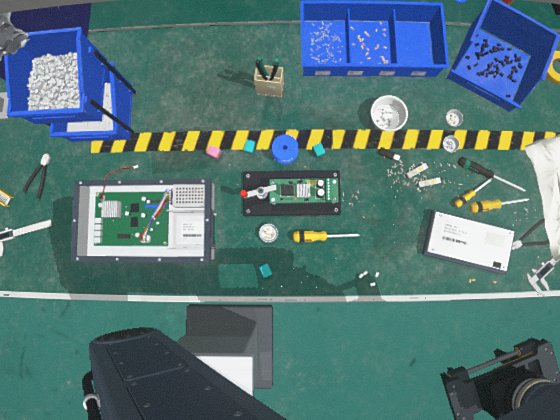

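View pics/side0.png

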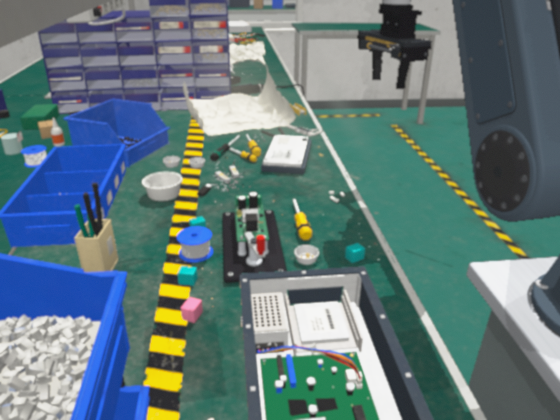

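View pics/wrist0.png

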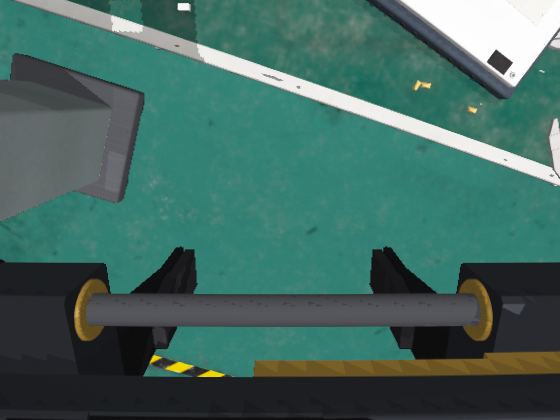

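```bash
python3 - <<'E'
from h import *
c=cap("top"); im=c["color"][:,:,::-1]
z=cv2.resize(im[130:260,200:380],None,fx=4.4,fy=4.4,interpolation=cv2.INTER_CUBIC); cv2.imwrite("pics/topz.png",z)
d=c["depth"]
cam=lambda u,v:np.round(bydepth(c,[[u,v]])[0],3)
for u,v in [(268,233),(285,150),(300,236),(246,192),(295,192),(245,175),(338,200)]: print(u,v,cam(u,v))
E
```

```text
268 233 [ 0.447 -0.2   -0.004]
285 150 [ 0.643 -0.243  0.038]
300 236 [ 0.438 -0.278  0.022]
246 192 [ 0.536 -0.156  0.085]
295 192 [ 0.541 -0.266  0.041]
245 175 [ 0.588 -0.145  0.011]
338 200 [ 0.525 -0.37   0.011]
```

View pics/topz.png

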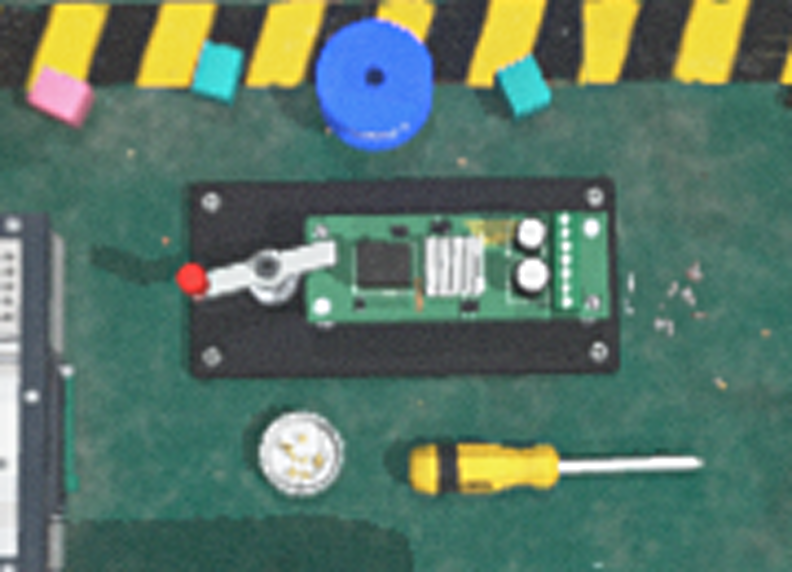

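```bash
cat > m.py <<'E'
from h import *
c=cap("top"); im=c["color"]
hsv=cv2.cvtColor(im,cv2.COLOR_RGB2HSV)
x0,y0,x1,y1=243,170,341,216
roi=np.zeros(im.shape[:2],np.uint8); roi[y0:y1,x0:x1]=255
# board green
r,g,b=[im[:,:,i].astype(int) for i in range(3)]
m=((g>r+25)&(g>b+8)&(roi>0)).astype(np.uint8)
m=cv2.morphologyEx(m,cv2.MORPH_CLOSE,np.ones((9,9),np.uint8))
n,l,st,_=cv2.connectedComponentsWithStats(m); k=1+np.argmax(st[1:,4]); 
cs,_=cv2.findContours((l==k).astype(np.uint8),cv2.RETR_EXTERNAL,cv2.CHAIN_APPROX_NONE)
p=onplane(c,cs[0].reshape(-1,2)+0.0,0.0452)
print("board rect",cv2.minAreaRect((p[:,:2]*1000).astype(np.float32)))
# nest plate dark
m=((im.max(2)<75)&(np.arange(420)[:,None]>160)&(np.arange(420)[:,None]<222)&(np.arange(560)>238)&(np.arange(560)<345)).astype(np.uint8)
m=cv2.morphologyEx(m,cv2.MORPH_OPEN,np.ones((3,3),np.uint8))
cs,_=cv2.findContours(m,cv2.RETR_EXTERNAL,cv2.CHAIN_APPROX_NONE)
cc=max(cs,key=cv2.contourArea); p=onplane(c,cc.reshape(-1,2),0.012)
print("nest rect",cv2.minAreaRect((p[:,:2]*1000).astype(np.float32)))
m=((r>150)&(g<80)&(b<80)&(np.arange(420)[:,None]>160)&(np.arange(420)[:,None]<222)&(np.arange(560)>220)&(np.arange(560)<345))
v,u=np.nonzero(m); print("red px",u.mean(),v.mean(),len(u)); print("knob",onplane(c,[[u.mean(),v.mean()]],0.084))
print(np.round(bydepth(c,np.c_[u,v])[:,2],3))
E
python3 m.py
```

```text
board rect ((553.5836181640625, -257.9085998535156), (228.02011108398438, 78.17080688476562), 89.5218276977539)
nest rect ((511.1099548339844, -256.5878601074219), (232.13026428222656, 43.7614860534668), 89.6310806274414)
red px 243.21052631578948 193.10526315789474 38
knob [[ 0.5332777  -0.14967908  0.084     ]]
[0.088 0.087 0.084 0.082 0.086 0.085 0.086 0.086 0.086 0.085 0.086 0.084
 0.085 0.085 0.084 0.083 0.086 0.087 0.085 0.085 0.084 0.081 0.086 0.083
 0.087 0.087 0.083 0.079 0.086 0.086 0.087 0.083 0.082 0.071 0.076 0.079
 0.077 0.072]
```

```bash
cat > m2.py <<'E'
from h import *
c=cap("top"); im=c["color"]
vv,uu=np.mgrid[160:226,230:350]; uv=np.c_[uu.ravel(),vv.ravel()]
P=bydepth(c,uv).reshape(66,120,3); Z=P[:,:,2]
print("bench z",np.median(Z[:8,:]),)
for nm,lo,hi,pz in(("board",0.034,0.09,0.0452),("nest",0.006,0.09,0.012)):
    m=((Z>lo)&(Z<hi)).astype(np.uint8)
    if nm=="board": m[:, :35]=0
    m=cv2.morphologyEx(m,cv2.MORPH_OPEN,np.ones((5,5),np.uint8))
    cs,_=cv2.findContours(m,cv2.RETR_EXTERNAL,cv2.CHAIN_APPROX_NONE)
    cc=max(cs,key=cv2.contourArea).reshape(-1,2)+[230,160]
    p=onplane(c,cc,pz)*1000; print(nm,cv2.minAreaRect(p[:,:2].astype(np.float32)),cv2.boundingRect(cc))
# hand corners from topz
def z2p(x,y): return ((x+.5)/4.4-.5+200,(y+.5)/4.4-.5+130)
n=onplane(c,[z2p(*q) for q in [(190,183),(612,178),(618,371),(191,377)]],0.012); print("nestc",np.round(n,4),n.mean(0))
bd=onplane(c,[z2p(*q) for q in [(307,216),(607,211),(608,320),(307,322)]],0.0452); print("bc",np.round(bd,4),bd.mean(0))
print("pivot nut",onplane(c,[z2p(267,264)],0.06))
E
python3 m2.py
```

```text
bench z -0.0007314230045157855
board ((544.4781494140625, -280.6412353515625), (56.223331451416016, 169.05789184570312), 0.8051410913467407) (265, 178, 73, 25)
nest ((544.1621704101562, -255.400390625), (109.3350601196289, 239.4754638671875), 0.5521061420440674) (241, 170, 100, 46)
nestc [[ 0.5973 -0.1397  0.012 ]
 [ 0.5982 -0.3737  0.012 ]
 [ 0.491  -0.3748  0.012 ]
 [ 0.4893 -0.1409  0.012 ]] [ 0.54394503 -0.25725998  0.012     ]
bc [[ 0.5722 -0.2064  0.0452]
 [ 0.5737 -0.3661  0.0452]
 [ 0.5154 -0.3655  0.0452]
 [ 0.5154 -0.2063  0.0452]] [ 0.5441868  -0.28609635  0.0452    ]
pivot nut [[ 0.54438649 -0.18620279  0.06      ]]
```

Request:
carry_out(grip=[-1, -1, -1, -1, -1, -1, -1, -1, -1, -1], slide=[[0, 0, 0], [0, 0, 0], [0, 0, 0], [0, 0, 0], [0, 0, 0], [0, 0, 0], [0, 0, 0], [0, 0, 0], [0, 0, 0], [0, 0, 0]], twist=[[0, 0, -0.14], [0, 0, -0.14], [0, 0, -0.14], [0, 0, -0.14], [0, 0, -0.14], [0, 0, -0.14], [0, 0, -0.14], [0, 0, -0.14], [0, 0, -0.14], [0, 0, 0]])

```text
time_s: 1.3
position: [0.1928, -0.5933, 0.2211]
tcp_rot: [[-0.054, 0.999, -0.0], [0.999, 0.054, 0.003], [0.003, -0.0, -1.0]]
force: [0.6, -0.2, 1.1]
opening: 0.174
```

Request:
carry_out(grip=[-1, -1, -1, -1, -1, -1, -1, -1, -1, -1, -1, -1], slide=[[36, 38, 0], [36, 38, 0], [36, 38, 0], [36, 38, 0], [36, 38, 0], [36, 38, 0], [36, 38, 0], [36, 38, 0], [36, 38, 0], [36, 36, 0], [36, 0, 0], [0, 0, 0]], twist=[[0, 0, 0.05], [0, 0, 0], [0, 0, 0], [0, 0, 0], [0, 0, 0], [0, 0, 0], [0, 0, 0], [0, 0, 0], [0, 0, 0], [0, 0, 0], [0, 0, 0], [0, 0, 0]])

```text
time_s: 2.5
position: [0.5668, -0.2138, 0.2206]
tcp_rot: [[0.047, 0.999, 0.005], [0.999, -0.047, -0.004], [-0.004, 0.005, -1.0]]
force: [0.8, 0.4, -1.2]
opening: 0.006
```

Request:
carry_out(grip=[-1, -1, -1, -1], slide=[[35, 6, 0], [34, 0, 40], [0, 0, 20], [0, 0, 0]], twist=[[0, 0, -0.05], [0, 0, 0], [0, 0, 0], [0, 0, 0]])

```text
time_s: 2.9
position: [0.5777, -0.1459, 0.1612]
tcp_rot: [[0.005, 1.0, 0.011], [1.0, -0.005, -0.009], [-0.009, 0.011, -1.0]]
force: [0.1, 0.2, -0.3]
opening: 0.006
```

```bash
python3 - <<'E'
from h import *
c=cap("wrist","w1.png"); print(np.round(bot.read_state()["position"],4),np.round(bot.read_state()["tcp_rot"],4).tolist())
E
```

```text
[ 0.5778 -0.1459  0.1621] [[0.0052, 0.9999, 0.0115], [1.0, -0.0051, -0.0085], [-0.0084, 0.0115, -0.9999]]
```

View pics/w1.png

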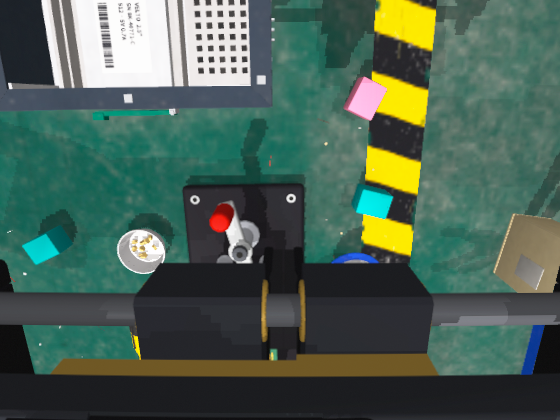

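```bash
python3 - <<'E'
from h import *
c=cap("wrist"); im=c["color"].astype(int); r,g,b=im[...,0],im[...,1],im[...,2]
m=(r>130)&(g<70)&(b<70)&(np.arange(560)>180)&(np.arange(560)<260)
v,u=np.nonzero(m); print(len(u),u.mean(),v.mean(),u.min(),u.max(),v.min(),v.max())
print(onplane(c,[[u.mean(),v.mean()],[219,220]],0.0845))
P=bydepth(c,np.c_[u,v]); t=P[:,2]>0.082; print(P[t].mean(0),t.sum())
E
```

```text
317 219.25552050473186 221.49211356466876 210 230 212 231
[[ 0.53369055 -0.14850416  0.0845    ]
 [ 0.53357284 -0.14739181  0.0845    ]]
[ 0.5343284  -0.14725385  0.08731749] 300
```

Request:
carry_out(grip=[-1, -1, -1], slide=[[0, 0, 48], [0, 0, 46], [0, 0, 0]], twist=[[0.012, 0.008, 0], [0, 0, 0], [0, 0, 0]])

```text
time_s: 3.3
position: [0.5853, -0.1535, 0.0734]
tcp_rot: [[0.012, 1.0, 0.015], [1.0, -0.012, -0.008], [-0.008, 0.015, -1.0]]
force: [-0.6, 0.6, -0.0]
opening: 0.005
```

Request:
carry_out(grip=[-1, -1, -1], slide=[[4, -10, 4], [0, 0, 2], [0, 0, 0]], twist=[[0.015, 0.008, -0.01], [0, 0, 0], [0, 0, 0]])

```text
time_s: 3.6
position: [0.5779, -0.1527, 0.0726]
tcp_rot: [[0.005, 1.0, 0.007], [1.0, -0.005, -0.004], [-0.004, 0.007, -1.0]]
force: [-0.3, -0.5, -0.7]
opening: 0.005
```

Request:
carry_out(grip=[-1, -1, -1, -1, -1], slide=[[3, -6, 6], [2, -9, 3], [1, -9, 0], [1, -9, 0], [0, 0, 0]], twist=[[0, 0, 0], [0, 0, 0], [0, 0, 0], [0, 0, 0], [0, 0, 0]])

```text
time_s: 4.1
position: [0.5453, -0.1463, 0.0676]
tcp_rot: [[0.004, 1.0, 0.017], [1.0, -0.004, -0.009], [-0.009, 0.017, -1.0]]
force: [0.1, -0.6, -0.2]
opening: 0.005
```

```bash
cat > k.py <<'E'
from h import *
import sys
c=cap("wrist",sys.argv[1]); im=c["color"].astype(int); r,g,b=im[...,0],im[...,1],im[...,2]
m=(r>110)&(g<70)&(b<70); v,u=np.nonzero(m); k=None
if len(u): print(len(u),u.mean(),v.mean(),onplane(c,[[u.mean(),v.mean()]],0.08))
s=bot.read_state();print(np.round(s["position"],4),np.round(s["force"],2))
E
python3 k.py w2.png
```

```text
79 249.63291139240508 259.27848101265823 [[ 0.52991077 -0.13611536  0.08      ]]
[ 0.5457 -0.1464  0.0675] [ 0.08 -0.06  0.2 ]
```

View pics/w2.png

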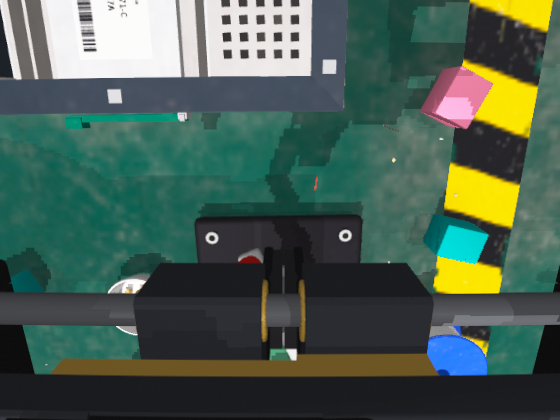

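```bash
cat > t.py <<'E'
from h import *
import sys
for n,(a,b,cc,d) in (("top",(140,240,210,350)),("side",(180,290,200,340))):
    c=cap(n); cv2.imwrite("pics/%s_%s"%(n,sys.argv[1]),cv2.resize(c["color"][a:b,cc:d,::-1],None,fx=5,fy=5,interpolation=cv2.INTER_CUBIC))
E
python3 t.py a.png
```

```text
(no output)
```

View pics/top_a.png

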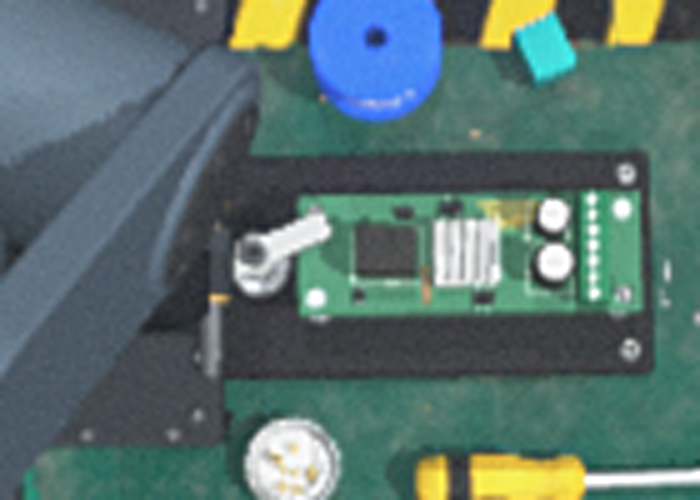

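View pics/side_a.png

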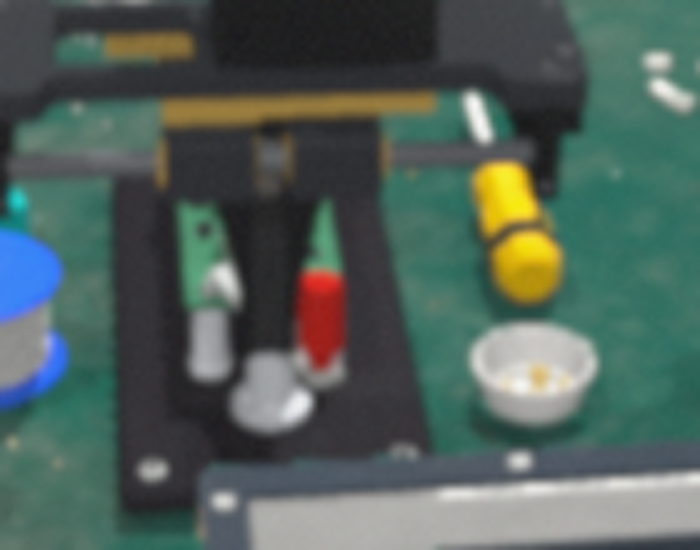

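Request:
carry_out(grip=[-1, -1, -1, -1], slide=[[2, -6, 0], [1, -7, 0], [1, -7, 0], [0, 0, 0]], twist=[[0.01, 0.005, 0], [0, 0, 0], [0, 0, 0], [0, 0, 0]])

```text
time_s: 4.65
position: [0.53, -0.1448, 0.068]
tcp_rot: [[0.004, 1.0, 0.017], [1.0, -0.004, -0.008], [-0.008, 0.017, -1.0]]
force: [0.7, 0.5, 0.2]
opening: 0.005
```

```bash
python3 t.py b.png
```

```text
(no output)
```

View pics/top_b.png

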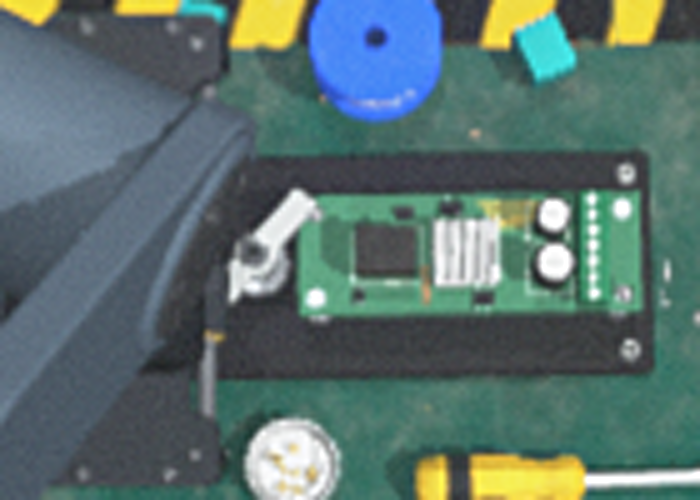

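View pics/side_b.png

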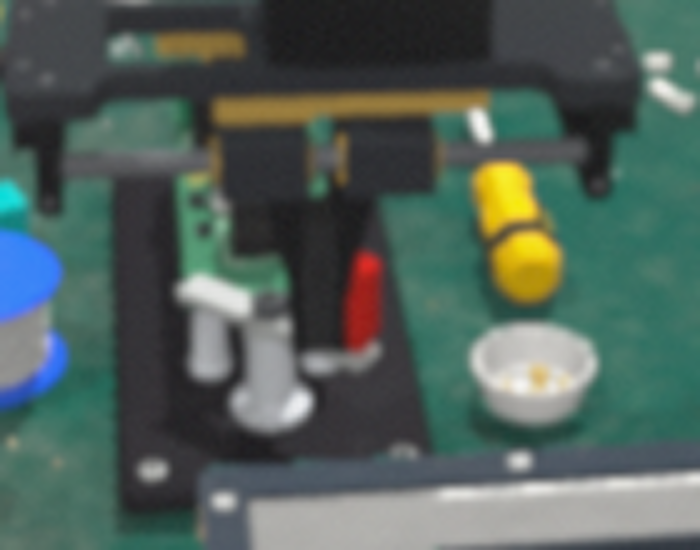

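Request:
carry_out(grip=[-1, -1, -1, -1, -1, -1], slide=[[-1, -7, 0], [-3, -6, 0], [-5, -5, 0], [-6, -4, 0], [-6, -2, 0], [0, 0, 0]], twist=[[0.01, 0.005, 0], [0, 0, 0], [0, 0, 0], [0, 0, 0], [0, 0, 0], [0, 0, 0]])

```text
time_s: 5.35
position: [0.502, -0.1653, 0.0671]
tcp_rot: [[0.004, 1.0, 0.001], [1.0, -0.004, 0.001], [0.001, 0.001, -1.0]]
force: [-0.3, -0.8, 0.6]
opening: 0.003
```

```bash
python3 t.py c.png
```

```text
(no output)
```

View pics/top_c.png

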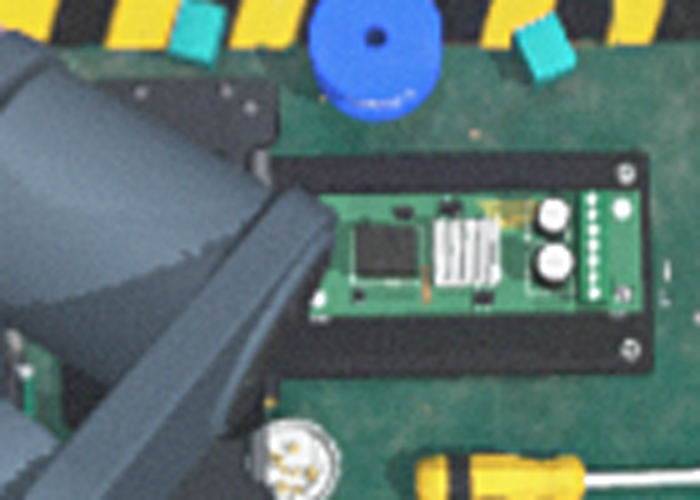

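View pics/side_c.png

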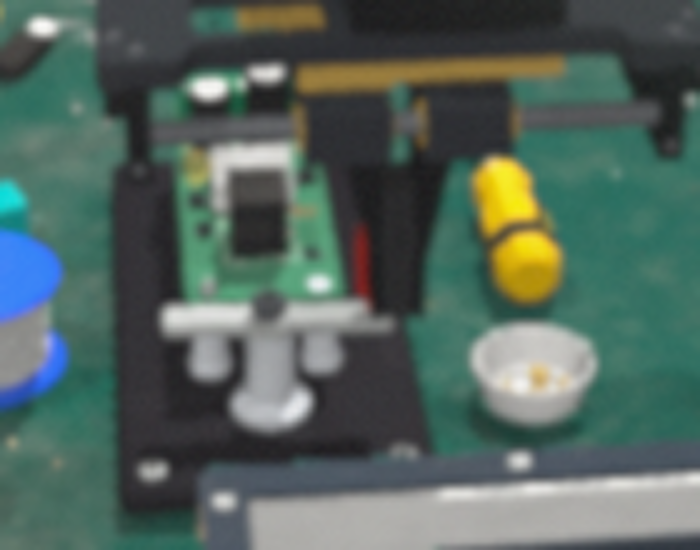

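Request:
carry_out(grip=[-1, -1, -1, -1, -1, -1, -1, -1, -1, -1], slide=[[-4, 2, 0], [0, 0, 0], [12, 0, 0], [0, 0, -30], [0, 0, -45], [0, 0, -45], [-45, 15, 0], [-45, 15, 0], [-35, 10, 0], [0, 0, 0]], twist=[[0, 0, 0], [0, 0, 0], [0, 0, 0], [0, 0, 0], [0, 0, 0], [0, 0, 0], [0, 0, 0], [0, 0, 0], [0, 0, 0], [0, 0, 0]])

```text
time_s: 6.45
position: [0.5457, -0.28, 0.1916]
tcp_rot: [[-0.005, 1.0, -0.001], [1.0, 0.005, -0.003], [-0.003, -0.001, -1.0]]
force: [-0.1, 0.0, 0.1]
opening: 0.001
```

```bash
python3 t.py d.png;python3 k.py w4.png
```

```text
404 233.07920792079207 86.36386138613861 [[ 0.50578905 -0.18550841  0.08      ]]
[ 0.5428 -0.274   0.1905] [ 0.02  1.01 -0.55]
```

View pics/w4.png

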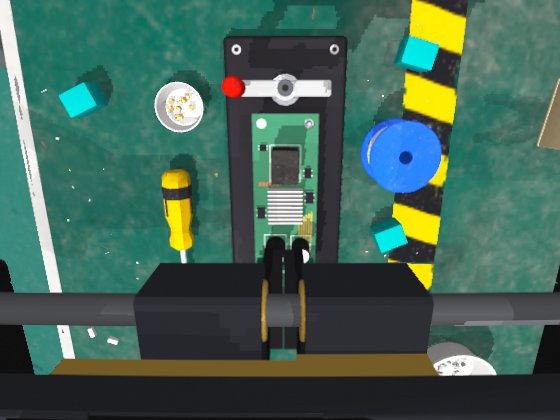

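View pics/side_d.png

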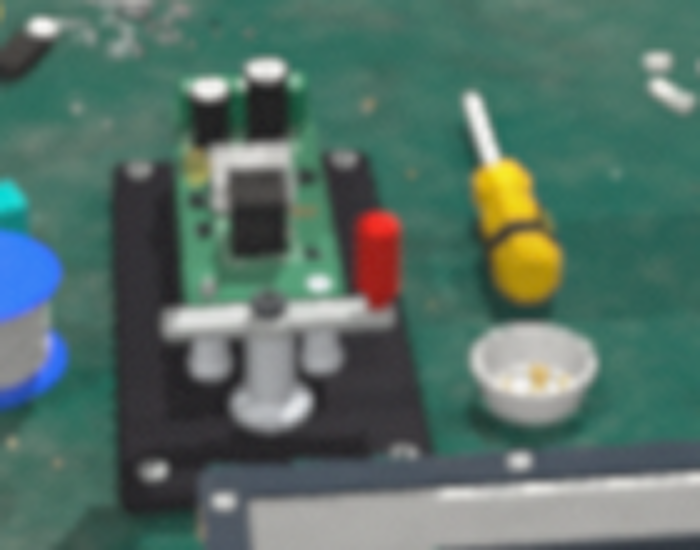

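Request:
carry_out(grip=[1, 1, 1, 1, 1, 1, 1, 1, 1], slide=[[40, -9, 0], [40, -9, 0], [8, 0, 0], [0, 0, 0], [0, 0, 0], [0, 0, 0], [0, 0, 0], [0, 0, 0], [0, 0, 0]], twist=[[0, 0, 0], [0, 0, 0], [0, 0, 0], [0, 0, 0], [0, 0, 0], [0, 0, 0], [0, 0, 0], [0, 0, 0], [0, 0, 0]])

```text
time_s: 7.5
position: [0.5213, -0.1797, 0.1893]
tcp_rot: [[-0.011, 1.0, -0.011], [1.0, 0.011, 0.004], [0.004, -0.011, -1.0]]
force: [-0.4, 0.1, -0.3]
opening: 0.738
```

Now a free-air response test of the gripper at partial targets, while settling the pose.

Request:
carry_out(grip=[0.8, 0.8, 0.8], slide=[[-5, 2, 0], [0, 0, 0], [0, 0, 0]], twist=[[-0.011, -0.004, 0.011], [0, 0, 0], [0, 0, 0]])

```text
time_s: 7.8
position: [0.5237, -0.1864, 0.1891]
tcp_rot: [[0.002, 1.0, 0.002], [1.0, -0.002, -0.001], [-0.001, 0.002, -1.0]]
force: [0.8, -0.6, -0.4]
opening: 0.888
```

Request:
carry_out(grip=[0.8, 0.8, 0.8], slide=[[0, 0, 0], [0, 0, 0], [0, 0, 0]], twist=[[0, 0, 0], [0, 0, 0], [0, 0, 0]])

```text
time_s: 8.1
position: [0.5236, -0.1865, 0.1891]
tcp_rot: [[0.003, 1.0, 0.001], [1.0, -0.003, -0.001], [-0.001, 0.001, -1.0]]
force: [0.4, -0.9, 0.3]
opening: 0.897
```

Request:
carry_out(grip=[0.6], slide=[[0, 0, 0]], twist=[[0, 0, 0]])

```text
time_s: 8.2
position: [0.5236, -0.1864, 0.1891]
tcp_rot: [[0.002, 1.0, 0.001], [1.0, -0.002, -0.001], [-0.001, 0.001, -1.0]]
force: [-0.0, 0.6, 0.1]
opening: 0.864
```

Request:
carry_out(grip=[0.6], slide=[[0, 0, 0]], twist=[[0, 0, 0]])

```text
time_s: 8.3
position: [0.5236, -0.1863, 0.1891]
tcp_rot: [[0.002, 1.0, 0.001], [1.0, -0.002, -0.001], [-0.001, 0.001, -1.0]]
force: [-0.3, -0.6, 0.7]
opening: 0.827
```

Request:
carry_out(grip=[0.6, 0.6, 0.6], slide=[[0, 0, 0], [0, 0, 0], [0, 0, 0]], twist=[[0, 0, 0], [0, 0, 0], [0, 0, 0]])

```text
time_s: 8.6
position: [0.5236, -0.1862, 0.1891]
tcp_rot: [[0.002, 1.0, 0.001], [1.0, -0.002, -0.001], [-0.001, 0.001, -1.0]]
force: [0.0, -0.5, -0.2]
opening: 0.797
```

Request:
carry_out(grip=[0.8, 0.8, 0.8, 0.8, 0.8], slide=[[0, 0, 25], [0, 0, 25], [0, 0, 20], [0, 0, 15], [0, 0, 0]], twist=[[0, 0, 0], [0, 0, 0], [0, 0, 0], [0, 0, 0], [0, 0, 0]])

```text
time_s: 9.1
position: [0.5258, -0.1874, 0.103]
tcp_rot: [[0.002, 1.0, 0.006], [1.0, -0.002, -0.003], [-0.003, 0.006, -1.0]]
force: [0.6, 0.7, 0.2]
opening: 0.898
```

Request:
carry_out(grip=[0.8, 0.8, 0.7, 0.6], slide=[[0, -1, 18], [1, -1, 13], [0, 0, 4], [0, 0, 0]], twist=[[0.006, 0.003, 0], [0, 0, 0], [0, 0, 0], [0, 0, 0]])

```text
time_s: 9.5
position: [0.526, -0.1876, 0.0695]
tcp_rot: [[0.002, 1.0, 0.004], [1.0, -0.002, -0.003], [-0.003, 0.004, -1.0]]
force: [-0.2, -0.8, 0.2]
opening: 0.838
```

```bash
python3 t.py e.png;python3 k.py w5.png
```

```text
1303 239.6991557943208 267.7168073676132 [[ 0.50609877 -0.18327562  0.08      ]]
[ 0.5264 -0.1878  0.0702] [ 0.27  0.29 -0.59]
```

View pics/side_e.png

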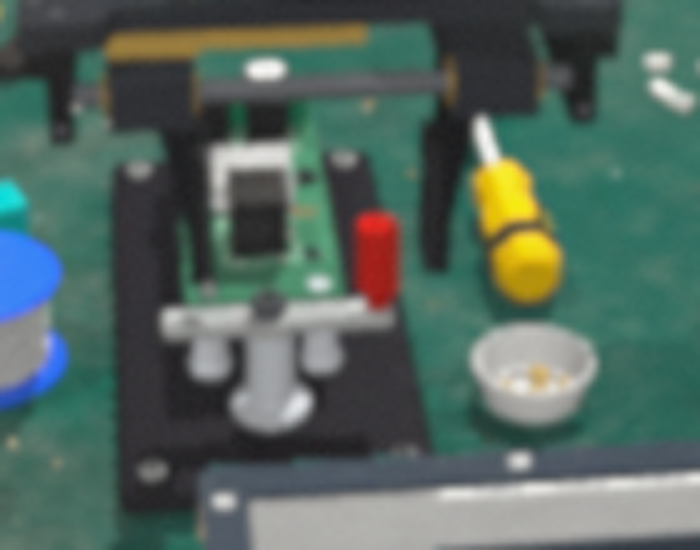

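Request:
carry_out(grip=[0.5, 0.4, 0.32, 0.32, 0.32], slide=[[0, 0, 0], [0, 0, 0], [0, 0, 0], [0, 0, 0], [0, 0, 0]], twist=[[0, 0, 0], [0, 0, 0], [0, 0, 0], [0, 0, 0], [0, 0, 0]])

```text
time_s: 10.15
position: [0.527, -0.1884, 0.0723]
tcp_rot: [[0.001, 1.0, 0.007], [1.0, -0.001, -0.005], [-0.005, 0.007, -1.0]]
force: [-1.1, -0.5, -0.4]
opening: 0.664
```

Request:
carry_out(grip=[0.24, 0.24], slide=[[0, 0, 0], [0, 0, 0]], twist=[[0, 0, 0], [0, 0, 0]])

```text
time_s: 10.35
position: [0.5254, -0.1882, 0.072]
tcp_rot: [[0.0, 1.0, 0.004], [1.0, -0.0, -0.005], [-0.005, 0.004, -1.0]]
force: [-1.3, -1.2, 0.4]
opening: 0.625
```

Request:
carry_out(grip=[0.24, 0.24], slide=[[0, 0, 0], [0, 0, 0]], twist=[[0, 0, 0], [0, 0, 0]])

```text
time_s: 10.55
position: [0.5251, -0.1882, 0.072]
tcp_rot: [[0.001, 1.0, 0.003], [1.0, -0.001, -0.004], [-0.004, 0.003, -1.0]]
force: [-1.1, -0.2, 0.6]
opening: 0.62
```

Request:
carry_out(grip=[0.16, 0.16], slide=[[0, 0, 0], [0, 0, 0]], twist=[[0, 0, 0], [0, 0, 0]])

```text
time_s: 10.75
position: [0.5237, -0.1879, 0.0719]
tcp_rot: [[-0.0, 1.0, 0.0], [1.0, 0.0, -0.004], [-0.004, 0.0, -1.0]]
force: [-3.2, -0.5, 2.2]
opening: 0.589
```

Request:
carry_out(grip=[0.16], slide=[[0, 0, 0]], twist=[[0, 0, 0]])

```text
time_s: 10.85
position: [0.5235, -0.1878, 0.0719]
tcp_rot: [[-0.0, 1.0, -0.0], [1.0, 0.0, -0.004], [-0.004, -0.0, -1.0]]
force: [-2.1, -1.1, 1.4]
opening: 0.584
```

Request:
carry_out(grip=[0.0], slide=[[0, 6, 0]], twist=[[0, 0, 0]])

```text
time_s: 10.95
position: [0.5225, -0.1855, 0.0713]
tcp_rot: [[-0.003, 1.0, -0.016], [1.0, 0.003, 0.002], [0.002, -0.016, -1.0]]
force: [-22.1, 0.6, 14.1]
opening: 0.551
```

```bash
python3 - <<'E'
from h import *
s=bot.read_state(); print(s['time_s'],s['force'],s['opening'],s['position'])
E
```

```text
10.95 [-22.06842401   0.55935085  14.12563773] 0.5505247027756691 [ 0.52254741 -0.18549881  0.07125997]
```

Request:
carry_out(grip=[0.0], slide=[[0, 6, 0]], twist=[[0, 0, 0]])

```text
time_s: 11.05
position: [0.5212, -0.1828, 0.0707]
tcp_rot: [[-0.005, 0.999, -0.033], [1.0, 0.005, 0.008], [0.009, -0.033, -0.999]]
force: [-15.2, -0.3, 9.7]
opening: 0.518
```

Request:
carry_out(grip=[0.0], slide=[[0, 6, 0]], twist=[[0, 0, 0]])

```text
time_s: 11.15
position: [0.5207, -0.1802, 0.0703]
tcp_rot: [[-0.006, 0.999, -0.048], [1.0, 0.006, 0.014], [0.014, -0.048, -0.999]]
force: [-11.0, 0.4, 11.3]
opening: 0.507
```

Request:
carry_out(grip=[0.0], slide=[[0, 6, 0]], twist=[[0, 0, 0]])

```text
time_s: 11.25
position: [0.5208, -0.1777, 0.07]
tcp_rot: [[-0.006, 0.998, -0.061], [1.0, 0.008, 0.019], [0.02, -0.061, -0.998]]
force: [-11.1, 1.1, 11.6]
opening: 0.501
```

Request:
carry_out(grip=[0.3, 0.2, 0.2, 0.0, -0.2, -0.2], slide=[[-4, -2, 0], [-4, -6, 0], [0, -6, 0], [0, -1, 0], [0, 0, 0], [0, 0, 0]], twist=[[-0.06, -0.02, 0], [0, 0, 0], [0, 0, 0], [0, 0, 0], [0, 0, 0], [0, 0, 0]])

```text
time_s: 11.85
position: [0.509, -0.1867, 0.0704]
tcp_rot: [[-0.005, 1.0, 0.006], [1.0, 0.005, -0.001], [-0.001, 0.006, -1.0]]
force: [-0.0, -0.1, 0.6]
opening: 0.435
```

Request:
carry_out(grip=[-0.4, -0.5, -0.6, -0.6, -0.6], slide=[[0, -3, 0], [0, 0, 0], [0, 0, 0], [0, 0, 0], [0, 0, 0]], twist=[[0, 0, 0], [0, 0, 0], [0, 0, 0], [0, 0, 0], [0, 0, 0]])

```text
time_s: 12.35
position: [0.5072, -0.187, 0.0704]
tcp_rot: [[-0.005, 1.0, 0.007], [1.0, 0.005, -0.002], [-0.002, 0.007, -1.0]]
force: [-0.0, 0.2, -0.6]
opening: 0.209
```

Request:
carry_out(grip=[-0.64, -0.64, -0.64], slide=[[0, 0, 0], [0, 0, 0], [0, 0, 0]], twist=[[0, 0, 0], [0, 0, 0], [0, 0, 0]])

```text
time_s: 12.65
position: [0.507, -0.187, 0.0703]
tcp_rot: [[-0.005, 1.0, 0.007], [1.0, 0.005, -0.002], [-0.002, 0.007, -1.0]]
force: [-0.3, -0.1, 0.9]
opening: 0.181
```

```bash
cat > o.py <<'E'
from h import *
s=bot.read_state(); print(round(s['time_s'],2),'op %.5f'%s['opening'],np.round(s['force'],1),np.round(s['position'],4))
E
python3 o.py
```

```text
12.65 op 0.18140 [-0.3 -0.1  0.9] [ 0.507  -0.187   0.0703]
```

Request:
carry_out(grip=[-0.67, -0.67, -0.67], slide=[[0, 0, 0], [0, 0, 0], [0, 0, 0]], twist=[[0, 0, 0], [0, 0, 0], [0, 0, 0]])

```text
time_s: 12.95
position: [0.5066, -0.1869, 0.0703]
tcp_rot: [[-0.006, 1.0, 0.006], [1.0, 0.006, -0.002], [-0.002, 0.006, -1.0]]
force: [0.2, 1.0, -0.1]
opening: 0.166
```

```bash
python3 o.py
```

```text
12.95 op 0.16631 [ 0.2  1.  -0.1] [ 0.5066 -0.1869  0.0703]
```

Request:
carry_out(grip=[-0.7, -0.7, -0.7], slide=[[0, 0, 0], [0, 0, 0], [0, 0, 0]], twist=[[0, 0, 0], [0, 0, 0], [0, 0, 0]])

```text
time_s: 13.25
position: [0.5066, -0.1869, 0.0703]
tcp_rot: [[-0.006, 1.0, 0.006], [1.0, 0.006, -0.002], [-0.002, 0.006, -1.0]]
force: [-0.6, 0.0, -0.1]
opening: 0.157
```

```bash
python3 o.py
```

```text
13.25 op 0.15731 [-0.6  0.  -0.1] [ 0.5066 -0.1869  0.0703]
```

Request:
carry_out(grip=[-1, -1, -1], slide=[[0, 0, 0], [0, 0, 0], [0, 0, 0]], twist=[[0, 0, 0], [0, 0, 0], [0, 0, 0]])

```text
time_s: 13.55
position: [0.5066, -0.1869, 0.0703]
tcp_rot: [[-0.006, 1.0, 0.006], [1.0, 0.006, -0.002], [-0.002, 0.006, -1.0]]
force: [-0.6, 0.2, 0.2]
opening: 0.148
```

```bash
python3 o.py
```

```text
13.55 op 0.14771 [-0.6  0.2  0.2] [ 0.5066 -0.1869  0.0703]
```

Request:
carry_out(grip=[-0.3, 0.0, 0.0, 1, 1, 1, 1, 1, 1, 1, 1], slide=[[0, 0, 0], [0, 0, 0], [0, 0, 0], [0, 0, -20], [0, 0, -40], [0, 0, -40], [-20, 10, -20], [-35, 12, 0], [-35, 12, 0], [0, 0, 0], [0, 0, 0]], twist=[[0, 0, 0], [0, 0, 0], [0, 0, 0], [0, 0, 0], [0, 0, 0], [0, 0, 0], [0, 0, 0], [0, 0, 0], [0, 0, 0], [0, 0, 0], [0, 0, 0]])

```text
time_s: 14.65
position: [0.5415, -0.2781, 0.1953]
tcp_rot: [[-0.007, 1.0, 0.006], [1.0, 0.007, -0.001], [-0.001, 0.006, -1.0]]
force: [-0.3, -0.0, -0.9]
opening: 0.984
```

```bash
cat > w.py <<'E'
from h import *
import sys
c=cap("wrist",sys.argv[1]); im=c["color"].astype(int)
s=bot.read_state(); print(np.round(s["position"],4),np.round(s["tcp_rot"],3).tolist(),s["opening"])
r,g,b=im[...,0],im[...,1],im[...,2]
dep=c["depth"]
for v in range(120,260,10):
    P=bydepth(c,np.c_[np.arange(200,360),np.full(160,v)])
    t=(P[:,2]>0.036)&(P[:,2]<0.055)
    e=np.nonzero(t)[0]
    if len(e)>20:
        q=onplane(c,[[200+e.min()-.5,v],[200+e.max()+.5,v]],0.0436); print(v,e.min()+200,e.max()+200,np.round(q[:,:2],4).tolist(),np.round(q[:,0].mean(),4),np.round(q[1,0]-q[0,0],4))
E
python3 w.py w6.png
```

```text
[ 0.5417 -0.2783  0.1954] [[-0.007, 1.0, 0.007], [1.0, 0.007, -0.002], [-0.002, 0.007, -1.0]] 0.9897472759038634
120 253 317 [[0.5159, -0.2144], [0.5713, -0.214]] 0.5436 0.0554
130 253 317 [[0.5158, -0.2228], [0.5716, -0.2223]] 0.5437 0.0558
140 253 317 [[0.5157, -0.2313], [0.5719, -0.2308]] 0.5438 0.0563
150 253 316 [[0.5155, -0.2399], [0.5714, -0.2395]] 0.5435 0.0558
160 253 316 [[0.5154, -0.2487], [0.5717, -0.2482]] 0.5435 0.0562
170 253 316 [[0.5153, -0.2575], [0.572, -0.2571]] 0.5436 0.0567
180 253 316 [[0.5151, -0.2666], [0.5723, -0.2662]] 0.5437 0.0571
190 254 315 [[0.5159, -0.2757], [0.5717, -0.2754]] 0.5438 0.0558
200 254 315 [[0.5158, -0.2851], [0.572, -0.2847]] 0.5439 0.0563
210 254 315 [[0.5156, -0.2945], [0.5723, -0.2942]] 0.544 0.0567
220 254 315 [[0.5155, -0.3042], [0.5727, -0.3038]] 0.5441 0.0572
230 255 314 [[0.5162, -0.314], [0.5721, -0.3136]] 0.5442 0.0558
240 255 314 [[0.5161, -0.324], [0.5724, -0.3236]] 0.5443 0.0563
250 255 314 [[0.5159, -0.3341], [0.5728, -0.3338]] 0.5444 0.0568
```

View pics/w6.png

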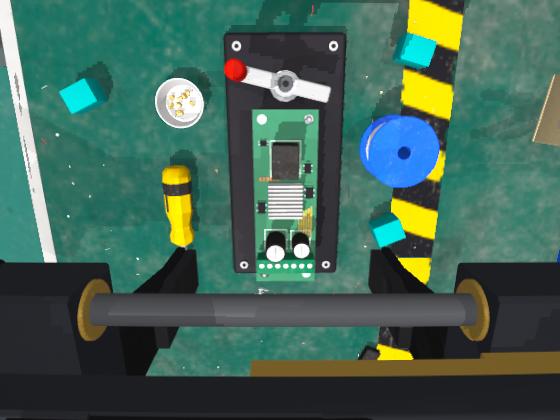

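```bash
python3 - <<'E'
from h import *
c=cap("wrist"); im=c["color"].astype(int); r,g,b=im[...,0],im[...,1],im[...,2]
m=(r>130)&(g<70)&(b<70)&(np.arange(560)>215)&(np.arange(560)<260)&(np.arange(420)[:,None]<100)
v,u=np.nonzero(m); P=bydepth(c,np.c_[u,v]); t=P[:,2]>.083
k=P[t].mean(0); print(k,t.sum(), np.arctan2(-(k[0]-.5437),k[1]+.1857))
# arm mask by depth
vv,uu=np.mgrid[50:115,245:340]; P=bydepth(c,np.c_[uu.ravel(),vv.ravel()]); t=(P[:,2]>.049)&(P[:,2]<.057)
Q=P[t][:,:2]; print(len(Q),cv2.minAreaRect((Q*1000).astype(np.float32)))
E
```

```text
[ 0.5067112  -0.17697626  0.08738317] 348 1.3391807359486887
1336 ((545.2584228515625, -185.44137573242188), (19.219364166259766, 69.25174713134766), 82.54602813720703)
```

Request:
carry_out(grip=[-1, -1, -1, -1, -1, -1, -1, -1, -1, -1, -1, -1], slide=[[45, -12, 0], [45, -12, 0], [40, -10, 0], [0, 0, 0], [0, 0, 25], [0, 0, 25], [0, 0, 25], [0, 0, 25], [0, 0, 12], [0, 0, 5], [0, 0, 0], [0, 0, 0]], twist=[[0, 0, 0], [0, 0, 0], [0, 0, 0], [0.007, 0.002, 0], [0, 0, 0], [0, 0, 0], [0, 0, 0], [0, 0, 0], [0, 0, 0], [0, 0, 0], [0, 0, 0], [0, 0, 0]])

```text
time_s: 15.95
position: [0.5011, -0.1357, 0.0737]
tcp_rot: [[-0.017, 1.0, -0.003], [1.0, 0.017, 0.002], [0.002, -0.003, -1.0]]
force: [-1.0, 0.2, 0.3]
opening: 0.028
```

Request:
carry_out(grip=[-1, -1, -1, -1, -1, -1], slide=[[-9, 2, 3], [-9, 1, 0], [-8, 1, 0], [-5, 0, 0], [-4, 0, 0], [0, 0, 0]], twist=[[0, 0, 0.015], [0, 0, 0], [0, 0, 0], [0, 0, 0], [0, 0, 0], [0, 0, 0]])

```text
time_s: 16.55
position: [0.5049, -0.1686, 0.0723]
tcp_rot: [[0.005, 1.0, -0.004], [1.0, -0.005, 0.012], [0.012, -0.004, -1.0]]
force: [0.3, 2.9, 1.8]
opening: 0.008
```

Request:
carry_out(grip=[-1, -1, -1, -1, 1, 1, 1, 1, 1, 1, 1], slide=[[10, 0, 0], [0, 0, -30], [0, 0, -40], [0, 0, -40], [-35, 12, -5], [-40, 12, 0], [-40, 12, 0], [0, 0, 0], [0, 0, 0], [0, 0, 0], [0, 0, 0]], twist=[[-0.004, 0.012, 0], [0, 0, 0], [0, 0, 0], [0, 0, 0], [0, 0, 0], [0, 0, 0], [0, 0, 0], [0, 0, 0], [0, 0, 0], [0, 0, 0], [0, 0, 0]])

```text
time_s: 17.65
position: [0.543, -0.2808, 0.1917]
tcp_rot: [[0.001, 1.0, 0.01], [1.0, -0.001, 0.018], [0.018, 0.01, -1.0]]
force: [0.2, -0.0, -0.4]
opening: 0.56
```

```bash
python3 w.py w7.png | sed -n '1p;5,14p'; python3 k.py w7b.png
```

```text
[ 0.543  -0.2806  0.1917] [[0.001, 1.0, 0.01], [1.0, -0.001, 0.018], [0.018, 0.01, -1.0]] 0.6035038119740851
150 250 314 [[0.5155, -0.2392], [0.5717, -0.2393]] 0.5436 0.0562
160 250 314 [[0.5153, -0.2478], [0.5719, -0.2479]] 0.5436 0.0566
170 250 314 [[0.5151, -0.2566], [0.5721, -0.2567]] 0.5436 0.057
180 251 314 [[0.5158, -0.2655], [0.5723, -0.2656]] 0.544 0.0565
190 251 313 [[0.5155, -0.2746], [0.5716, -0.2747]] 0.5436 0.0561
200 251 313 [[0.5153, -0.2837], [0.5718, -0.2839]] 0.5436 0.0565
210 252 313 [[0.516, -0.293], [0.572, -0.2932]] 0.544 0.056
220 252 313 [[0.5158, -0.3025], [0.5723, -0.3027]] 0.544 0.0565
230 252 313 [[0.5155, -0.3121], [0.5725, -0.3123]] 0.544 0.0569
240 253 313 [[0.5162, -0.3219], [0.5727, -0.3221]] 0.5445 0.0565
403 230.4739454094293 81.85856079404466 [[ 0.50575107 -0.18557708  0.08      ]]
[ 0.5431 -0.2807  0.1918] [-0.23 -0.21 -1.34]
```

View pics/w7.png

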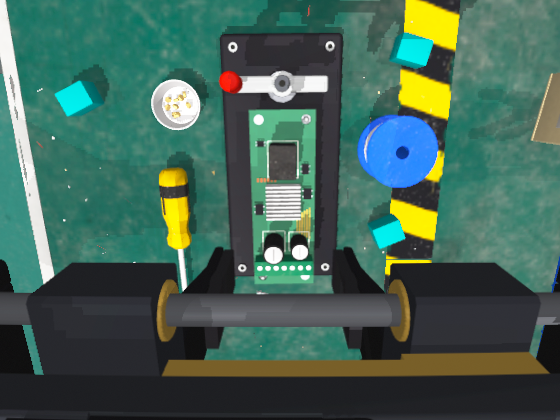

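Request:
carry_out(grip=[1, 1, 1, 1, 1, 1, 1, 1], slide=[[-5, 1, 0], [0, 0, 0], [0, 0, 0], [0, 0, 0], [0, 0, 0], [0, 0, 15], [0, 0, 20], [0, 0, 0]], twist=[[0.01, -0.018, -0.007], [0, 0, 0], [0, 0, 0], [0, 0, 0], [0, 0, 0], [0, 0, 0], [0, 0, 0], [0, 0, 0]])

```text
time_s: 18.55
position: [0.5447, -0.2843, 0.1569]
tcp_rot: [[-0.009, 1.0, 0.0], [1.0, 0.009, -0.002], [-0.002, 0.0, -1.0]]
force: [-1.0, 0.8, -0.7]
opening: 1.0
```

Request:
carry_out(grip=[1, 1, 1, 1, 1, 1], slide=[[-1, -1, 15], [0, 0, 20], [0, 0, 20], [0, 0, 15], [0, 0, 5], [0, 0, 0]], twist=[[0, 0, 0], [0, 0, 0], [0, 0, 0], [0, 0, 0], [0, 0, 0], [0, 0, 0]])

```text
time_s: 19.15
position: [0.5468, -0.2882, 0.0844]
tcp_rot: [[-0.009, 1.0, 0.006], [1.0, 0.009, -0.007], [-0.007, 0.006, -1.0]]
force: [-0.0, 0.4, 0.4]
opening: 0.997
```

Request:
carry_out(grip=[1, 1, 1, 1, 1, 1], slide=[[2, -3, 10], [1, -1, 15], [1, -1, 15], [0, 0, 10], [0, 0, 3], [0, 0, 0]], twist=[[0.008, 0.008, 0], [0, 0, 0], [0.004, 0.004, 0], [0, 0, 0], [0, 0, 0], [0, 0, 0]])

```text
time_s: 19.75
position: [0.5438, -0.2859, 0.0317]
tcp_rot: [[-0.009, 1.0, -0.002], [1.0, 0.009, 0.002], [0.002, -0.002, -1.0]]
force: [0.3, 0.1, 0.4]
opening: 1.001
```

Request:
carry_out(grip=[0.8, 0.6, 0.5, 0.42, 0.38, 0.38, 0.38], slide=[[0, 0, 7], [0, 0, 2], [0, 0, 0], [0, 0, 0], [0, 0, 0], [0, 0, 0], [0, 0, 0]], twist=[[0, 0, 0], [0, 0, 0], [0, 0, 0], [0, 0, 0], [0, 0, 0], [0, 0, 0], [0, 0, 0]])

```text
time_s: 20.45
position: [0.5449, -0.2867, 0.0236]
tcp_rot: [[-0.009, 1.0, 0.001], [1.0, 0.009, 0.0], [0.0, 0.001, -1.0]]
force: [0.1, 0.5, -0.0]
opening: 0.696
```

```bash
python3 o.py; python3 t.py f.png; python3 w.py w8.png|head -1
```

```text
20.45 op 0.69554 [ 0.1  0.5 -0. ] [ 0.5449 -0.2867  0.0236]
[ 0.5449 -0.2867  0.0235] [[-0.009, 1.0, 0.001], [1.0, 0.009, 0.0], [0.0, 0.001, -1.0]] 0.693047280410846
```

View pics/side_f.png

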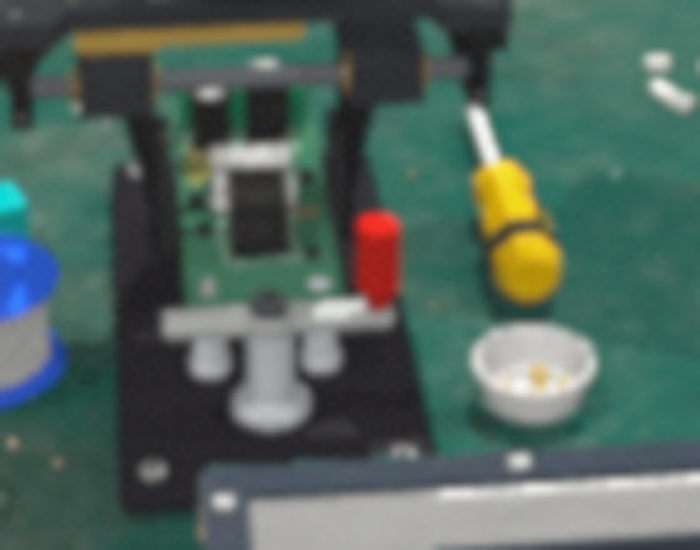

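View pics/w8.png

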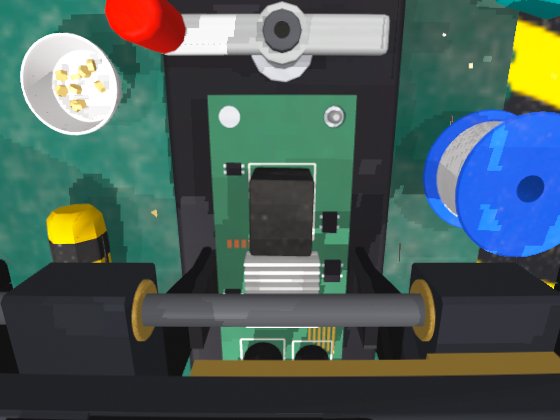

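Request:
carry_out(grip=[0.35, 0.33, 0.32, 0.32, 0.32], slide=[[0, -1, 0], [0, 0, 0], [0, 0, 0], [0, 0, 0], [0, 0, 0]], twist=[[0, 0, 0], [0, 0, 0], [0, 0, 0], [0, 0, 0], [0, 0, 0]])

```text
time_s: 21.1
position: [0.5437, -0.2867, 0.0235]
tcp_rot: [[-0.009, 1.0, 0.001], [1.0, 0.009, 0.0], [0.0, 0.001, -1.0]]
force: [-0.0, -0.5, -0.5]
opening: 0.661
```

```bash
python3 o.py
```

```text
21.1 op 0.66067 [-0.  -0.5 -0.5] [ 0.5437 -0.2867  0.0235]
```

Request:
carry_out(grip=[0.3, 0.3, 0.3, 0.3], slide=[[0, 0, 0], [0, 0, 0], [0, 0, 0], [0, 0, 0]], twist=[[0, 0, 0], [0, 0, 0], [0, 0, 0], [0, 0, 0]])

```text
time_s: 21.5
position: [0.5441, -0.2867, 0.0235]
tcp_rot: [[-0.009, 1.0, 0.001], [1.0, 0.009, -0.0], [-0.0, 0.001, -1.0]]
force: [-0.7, 0.4, 0.3]
opening: 0.648
```

```bash
python3 o.py
```

```text
21.5 op 0.64830 [-0.7  0.4  0.3] [ 0.5441 -0.2867  0.0235]
```

Request:
carry_out(grip=[0.28, 0.28, 0.28, 0.28], slide=[[0, 0, 0], [0, 0, 0], [0, 0, 0], [0, 0, 0]], twist=[[0, 0, 0], [0, 0, 0], [0, 0, 0], [0, 0, 0]])

```text
time_s: 21.9
position: [0.5443, -0.2867, 0.0235]
tcp_rot: [[-0.009, 1.0, 0.002], [1.0, 0.009, -0.0], [-0.0, 0.002, -1.0]]
force: [1.2, -0.2, -0.5]
opening: 0.637
```

```bash
python3 o.py
```

```text
21.9 op 0.63735 [ 1.2 -0.2 -0.5] [ 0.5443 -0.2867  0.0235]
```

Request:
carry_out(grip=[0.27, 0.27, 0.27, 0.27], slide=[[0, 0, 0], [0, 0, 0], [0, 0, 0], [0, 0, 0]], twist=[[0, 0, 0], [0, 0, 0], [0, 0, 0], [0, 0, 0]])

```text
time_s: 22.3
position: [0.5443, -0.2867, 0.0235]
tcp_rot: [[-0.009, 1.0, 0.002], [1.0, 0.009, -0.0], [-0.0, 0.002, -1.0]]
force: [-0.1, -0.0, -0.5]
opening: 0.641
```

```bash
python3 o.py
```

```text
22.3 op 0.64106 [-0.1 -0.  -0.5] [ 0.5443 -0.2867  0.0235]
```

Request:
carry_out(grip=[0.26, 0.26, 0.26, 0.26], slide=[[0, 0, 0], [0, 0, 0], [0, 0, 0], [0, 0, 0]], twist=[[0, 0, 0], [0, 0, 0], [0, 0, 0], [0, 0, 0]])

```text
time_s: 22.7
position: [0.5443, -0.2867, 0.0235]
tcp_rot: [[-0.009, 1.0, 0.002], [1.0, 0.009, -0.0], [-0.0, 0.002, -1.0]]
force: [1.3, 0.3, 0.4]
opening: 0.637
```

```bash
python3 o.py
```

```text
22.7 op 0.63742 [1.3 0.3 0.4] [ 0.5443 -0.2867  0.0235]
```

```bash
cat > av.py <<'E'
from h import *
O=[];F=[]
for i in range(10):
    s=bot.read_state(); O.append(s['opening']);F.append(s['force']); bot.capture("side")
print(round(s['time_s'],2),'op %.5f +- %.5f'%(np.mean(O),np.std(O)),np.round(np.mean(F,0),2),np.round(s['position'],4))
E
python3 av.py
```

```text
23.15 op 0.63500 +- 0.00197 [ 0.61  0.22 -0.37] [ 0.5443 -0.2867  0.0235]
```

Request:
carry_out(grip=[0.26, 0.26, 0.26, 0.26, 0.26], slide=[[0, 0, -2], [0, 0, -3], [0, 0, -3], [0, 0, -2], [0, 0, 0]], twist=[[0, 0, 0], [0, 0, 0], [0, 0, 0], [0, 0, 0], [0, 0, 0]])

```text
time_s: 23.7
position: [0.5428, -0.286, 0.0333]
tcp_rot: [[-0.009, 1.0, -0.001], [1.0, 0.009, 0.002], [0.002, -0.001, -1.0]]
force: [0.2, -0.1, -2.7]
opening: 0.633
```

```bash
python3 av.py; python3 t.py g.png; python3 w.py w9.png|head -1
```

```text
24.15 op 0.63552 +- 0.00210 [ 0.13  0.11 -2.27] [ 0.5427 -0.2858  0.0328]
[ 0.5427 -0.2858  0.0329] [[-0.009, 1.0, -0.002], [1.0, 0.009, 0.002], [0.002, -0.002, -1.0]] 0.6334400560543616
```

View pics/side_g.png

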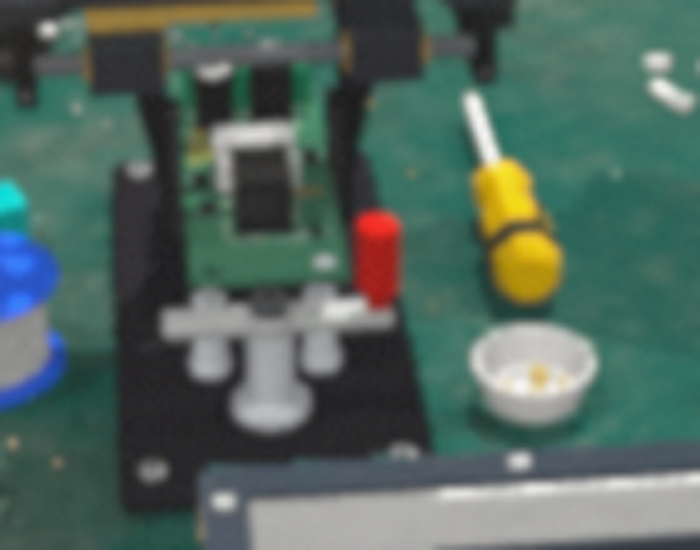

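View pics/w9.png

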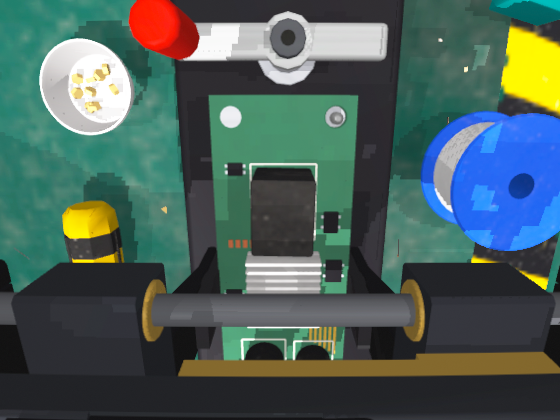

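Request:
carry_out(grip=[0.26, 0.26, 0.26, 0.26, 0.26, 0.26, 0.26, 0.26, 0.26, 0.26], slide=[[0, 0, -2], [0, 0, -3], [0, 0, -4], [0, 0, -5], [0, 0, -5], [0, 0, -5], [0, 0, -4], [0, 0, -3], [0, 0, -1], [0, 0, 0]], twist=[[0, 0, 0], [0, 0, 0], [0, 0, 0], [0, 0, 0], [0, 0, 0], [0, 0, 0], [0, 0, 0], [0, 0, 0], [0, 0, 0], [0, 0, 0]])

```text
time_s: 25.35
position: [0.5432, -0.2861, 0.0688]
tcp_rot: [[-0.009, 1.0, -0.0], [1.0, 0.009, 0.001], [0.001, -0.0, -1.0]]
force: [-0.9, 0.3, -1.8]
opening: 0.634
```

```bash
cat > tilt.py <<'E'
from h import *
import sys
c=cap("wrist",sys.argv[1]); im=c["color"].astype(int); r,g,b=im[...,0],im[...,1],im[...,2]
vv,uu=np.mgrid[96:330,205:365]; uv=np.c_[uu.ravel(),vv.ravel()]
P=bydepth(c,uv); G=(g>r+20)[vv.ravel(),uu.ravel()]
s=bot.read_state(); zt=s["position"][2]+.0206
t=G&(abs(P[:,2]-zt)<.012); Q=P[t]
for _ in range(3):
    A=np.c_[Q[:,:2]-[.544,-.286],np.ones(len(Q))]; x=np.linalg.lstsq(A,Q[:,2],rcond=None)[0]; e=Q[:,2]-A@x; Q=Q[abs(e)<.002]
print(len(Q),"slopes",np.round(x,4),"expected top",zt,"op",s["opening"],"F",np.round(s["force"],2),np.round(s["position"],4), np.round(s["tcp_rot"],3).tolist())
E
python3 tilt.py w10.png
```

```text
16805 slopes [-0.0026  0.0045  0.0908] expected top 0.08926510492038173 op 0.6380500771670261 F [ 0.11  0.55 -2.26] [ 0.5431 -0.2861  0.0687] [[-0.009, 1.0, -0.001], [1.0, 0.009, 0.001], [0.001, -0.001, -1.0]]
```

View pics/w10.png

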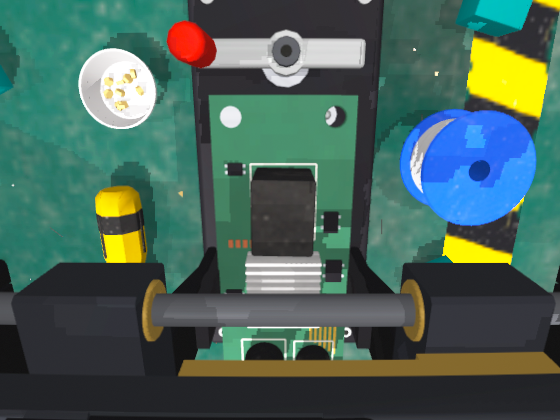

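The board is off its pins and level to within 0.3°, and the relay sits in its outline. I'll go up another 55 mm or so.

Request:
carry_out(grip=[0.26, 0.26, 0.26, 0.26, 0.26, 0.26, 0.26, 0.26, 0.26, 0.26, 0.26, 0.26], slide=[[0, 0, -2], [0, 0, -4], [0, 0, -5], [0, 0, -6], [0, 0, -6], [0, 0, -6], [0, 0, -6], [0, 0, -6], [0, 0, -6], [0, 0, -4], [0, 0, -2], [0, 0, 0]], twist=[[0, 0, 0], [0, 0, 0], [0, 0, 0], [0, 0, 0], [0, 0, 0], [0, 0, 0], [0, 0, 0], [0, 0, 0], [0, 0, 0], [0, 0, 0], [0, 0, 0], [0, 0, 0]])

```text
time_s: 26.6
position: [0.5431, -0.2861, 0.1267]
tcp_rot: [[-0.009, 1.0, -0.0], [1.0, 0.009, 0.001], [0.001, -0.0, -1.0]]
force: [-0.4, -0.3, -1.7]
opening: 0.632
```

Request:
carry_out(grip=[0.26, 0.26, 0.26], slide=[[0, 0, 0], [0, 0, 0], [0, 0, 0]], twist=[[0, 0, 0], [0, 0, 0], [0, 0, 0]])

```text
time_s: 26.9
position: [0.5426, -0.2858, 0.126]
tcp_rot: [[-0.009, 1.0, -0.002], [1.0, 0.009, 0.002], [0.002, -0.002, -1.0]]
force: [-0.2, -0.2, -1.8]
opening: 0.637
```

```bash
python3 tilt.py w11.png; python3 av.py; python3 - <<'E'
from h import *
for n,(a,b,cc,d) in (("top",(140,260,200,350)),("side",(130,290,180,340))):
    c=cap(n); cv2.imwrite("pics/%s_h.png"%n,cv2.resize(c["color"][a:b,cc:d,::-1],None,fx=3.6,fy=3.6,interpolation=cv2.INTER_CUBIC))
print(bot.read_state()["qvel"].round(2))
E
```

```text
16766 slopes [-0.0036  0.005   0.1481] expected top 0.14654796512729168 op 0.6367242347001547 F [ 0.27  0.13 -1.48] [ 0.5426 -0.2858  0.1259] [[-0.009, 1.0, -0.002], [1.0, 0.009, 0.002], [0.002, -0.002, -1.0]]
27.4 op 0.63607 +- 0.00133 [-0.28 -0.24 -2.1 ] [ 0.5428 -0.2859  0.1263]
[ 0.04  0.03 -0.03 -0.01 -0.02 -0.02]
```

View pics/side_h.png

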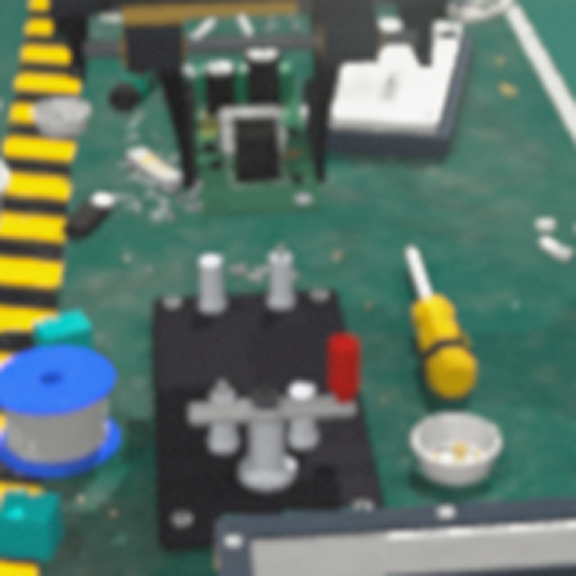

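View pics/top_h.png

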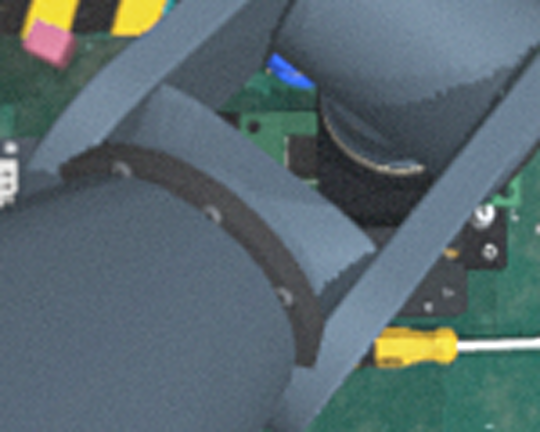

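View pics/w11.png

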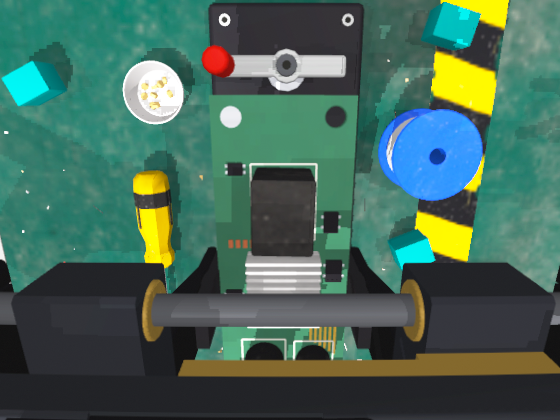

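The side view shows the board in the air with both capacitors (about 220,85 and 262,75) and the relay (258,150) upright. The clamp arm is square across and the bystanders haven't moved. The board is about 103 mm above its seat, level within 0.4° and steady, so I'm handing in.

```bash
python3 -c "
from rig import bot
print(bot.hand_in())"
```

```text
the job is handed in; nothing more can be done
None
```

I swung the clamp fully open and lifted the board straight up off its pins. It was handed in at about 27 s of the 56 s allowed, still held in the air. No verdict was reported.

**Last checks, just before handing in:**
- **Height and level:** the board is about 103 mm above its seat, tilted about 0.35° by a plane fit to the wrist camera's depth image, and the arm is still.
- **Weight carried:** the wrist force rose by about 1.7–1.9 N on lifting, which fits a board of 0.12–0.23 kg.
- **Loose parts:** the relay sits squarely in its printed outline, and both capacitors stand upright in the side view. I checked the capacitors' positions only by eye, and the gripper partly hides them in the wrist view.
- **Clamp:** the last measurement before the lift put the knob where it belongs at the stop, and later pictures show the arm still square across.
- **Bystanders:** the screwdriver, dish and spool look unmoved in the pictures. I did not measure them again.

**What went wrong or stays uncertain:**
- **Grip force:** the gripper's set force of 30 N would have been too much, so I closed it only slightly past contact. I estimate about 11 N per finger (8–20 N with sensor noise), from a rough calibration squeeze on the clamp's knob. It was not measured directly.
- **Clamp dragged back:** that calibration pulled the clamp back to about 1.34 rad, so I pushed it to its stop again before touching the board.

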